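# Fit the charged battery pack in the market-stall lamp

### The job

Take the charged battery pack (the one with the green gauge) out of the charger, slide it down into the bay of the stall lamp until you feel it sitting fully home on the stop hidden at the bottom, without forcing it, and let go. Then press the lamp's red power button fully down. Leave the spent pack and the goods on the counter where they are.

Things in the scene. Friction and masses are not known exactly. Their poses are not given: they have to be found in the camera images.
- charged_grip (a point): Charged pack, upright in one place of the charger: cream body 36 (x) x 50 (y) x 80 mm, on top a solid dark handle 18 (x) x 44 (y) x 44 mm; green gauge strips on handle top, shoulders and sides. 0.3 to 0.42 kg, rigid. Point: centre of the handle, 22 mm under its top, 22 mm over the shoulders, 102 mm over the underside. x across the handle (grip it so, 18 mm), y along it, z up. Same turned half round.
- charged_foot (a point): Centre of the underside of the charged pack, 102 mm below its handle's centre; same axes.
- spent_grip (a point): Spent pack in the charger's other place: the same pack with red gauge strips. Point: centre of its handle. To be left alone.
- charger: Low white two-place charger, fixed: 100 (x) x 220 (y) x 16 mm, places at y = -55 and +55 mm. A pack stands on the charger's top inside a loose collar 12 mm high (3.5 mm play all round). Origin: centre of its underside, z up.
- lamp: Stall lamp: fixed dark-grey case 150 (x) x 260 (y) x 100 mm high, LED panel on its +x side, battery bay at y = -65 mm and red button at y = +75 mm in its top. Origin: centre of its underside, z up. A handle sticks out 27 mm at each y end, below the top.
- bay_mouth (a point): Centre of the bay's mouth, level with the case's top, in an aluminium bezel; axes as the lamp. The pack goes straight down, its x, y along the lamp's. Bay 39 (x) x 53 mm (y): 1.5 mm play a side; in x a lead-in slope 6 mm wide, 8 mm deep. Soft dust brushes 10 mm down (no resistance) hide the stop: a terminal plate on hard rubber mounts, set 50 to 68 mm below the mouth, not reported.
- contacts (a point): Middle between two sprung brass leaves on the bay's narrow (y) sides, 26 mm below the mouth. They meet the pack's foot about 16 mm below the mouth and open over a bump of up to 18 N till 28 mm; beyond it there is a steady drag of 7 to 14 N, more than the pack's weight: the pack stays where it is left. The stop is a clear rise above the drag, several N per mm. Over 25 N on the stop damages it.
- power (a joint): Travel of the lamp's red push button in m: 0 released, 0.006 fully down; it springs back.
- power_top (a point): Centre of the top of the red power button, 28 mm across, 22 mm above the case and 140 mm from the bay mouth along the lamp's +y. Pressed straight down; about 5 N takes it fully down (6 mm).

How it is judged:
By the outcome, as a careful person would: the job done as asked, in the order asked, and still so for the second after the job is handed in, with the robot touching nothing.
It also fails if it takes over 61 s, if anything falls off the work surface, if the arm or the gripper's body presses on something with over 40 N, if the wrist force passes 120 N, or if a joint passes its speed limit or range.

### The arm

A 6-joint arm with a two-finger parallel gripper is mounted at the origin on the work surface. World frame = base frame: x ahead of the robot, y to its left, z up, the work surface at z = 0. Lengths are in m, angles in rad, forces in N, time in s.
With the tool pointing down it reaches from about 0.375 to 0.975 m from the base axis. Payload 3.8 kg.
Tool frame: the origin (TCP) lies on the centre line of the jaws, within the pads' length; the fingertips stand arm.finger_overhang ahead of it and the grasp point (between the pads) lies 11 mm behind it (arm.finger_overhang is the distance from the TCP to the fingertips, in m); z points along the fingers, y is the direction in which the jaws open and shut (so a half turn about z gives the same grasp; the last joint's range is limited). The gripper opens to 88 mm and grips with 3 to 60 N. Pads are 18 mm wide; open, the fingers measure 123 mm over their backs; the gripper's body (75 mm by 187 mm) begins 45 mm behind the grasp point.
Start: joints at [1.293, 0.264, 1.604, -0, 1.274, -0.037], TCP at [0.161, 0.656, 0.247] pointing down, gripper open.
Joint ranges: [-2.63, 2.63], [-0.94, 2.18], [0.31, 2.57], [-1.31, 4.45], [0, 2.66], [-2.55, 2.55]. Speed limits (rad/s): [2.57, 2.57, 3.14, 3.14, 3.14, 3.14].

### API

Orientations are given as a unit quaternion [x, y, z, w].
In Python, from workcell import arm, vision, order gives the robot as it stands. The module is installed in compiled form; this text tells all that it offers.
- The arm moves only by the shell command python3 -m handwheel 'ROWS' [FORCE]. ROWS is text: rows parted by semicolons, each of 7 numbers parted by spaces: the shift along the tool's x, y, z normalised to -1 to 1, where 1 is 0.25 m, then the turn, a rotation vector about the tool's x, y, z normalised to -1 to 1, where 1 is 60 degrees, then the gripper's target within -1 to 1 (fully open at 1, half-way at 0, shut at -1). A call has 1 to 20 rows; each row shifts and turns the commanded pose from where the row before left it, along the tool's axes as they then stand; what a row does not reach is not made up. A row lasts 1/8 s, in which the tool goes at most 62.5 mm and 10.7 degrees, less where a joint would pass 70% of its speed; a pose out of reach is approached as far as the arm can. A call with a number of a shift or a turn outside -1 to 1 is refused whole. A call with a gripper value outside its range is refused whole. The fingers move at their own pace and stop on an object; FORCE is the grip in N (left out, the last holds). Time passes only in rows, so rows that do not move let the fingers close. It gives the time, the measured TCP pose, the force and the opening at its end, in the units of the state.
- arm.state(): the state, without advancing time (a new reading comes with each control period).
- vision.capture(name): name is "scene" or "top" or "wrist"; returns (picture, depth): 384x512x3 uint8, blue, green, red; 384x512 float32, m along the optical axis (not along the pixel's ray), 0 where there is no reading.
- vision.get_calibration(name): a dict with "fovy" (degrees; the focal length in pixels is half the picture's height over the tangent of half this angle, whatever the lens; pixels are square), "cx", "cy" (the principal point, pixels), "pose" (4x4, takes a point from camera to world coordinates). Camera axes: x right, y up, looking along -z (the intrinsics and any distortion apply to the point x, -y, -z); pixel columns grow to the right and rows downward; lengths in m; the calibration is good to about 2 mm. A picture is of the moment at which its call begins: read the wrist's pose just before it. get_calibration takes no time and is no camera call; for the wrist camera it gives the pose at the moment of the call.
- order.sign_off(): hands the job in, once; it reports no verdict.
The state is a dict: "time": time; "qpos": joint angles; "qvel": joint speeds; "tau": joint torques, N m; "tool_pos": TCP position; "tcp_rot": TCP orientation; "force": force on the tool from outside, world axes, zero at the start; "wrist_torque": the same for the moment, N m; "grip_width": opening from 0.0 (shut) to 1.0 (fully open).
Only numpy, scipy, OpenCV 4.12 (cv2) and the standard library are available. Lean on these libraries where they do the work, as an engineer would, in place of code of your own. Each camera call takes 0.05 s, during which the arm holds its last target.

## Working session

There is one attempt and no reset: what is moved stays moved. The work goes in short steps, Python scripts to look and compute and a shell command to move; the robot and the scene stay as the last step left them, time stands still between calls to the robot, and variables do not carry over. Pictures are saved under pics/ and viewed, and the job is handed in when it is done.

```bash
mkdir -p pics; python3 - <<'E'
from workcell import arm, vision, order
import cv2,numpy as np
s=arm.state()
for k,v in s.items(): print(k,np.round(v,4))
print(arm.finger_overhang)
for n in("scene","top","wrist"):
    c=vision.get_calibration(n);print(n,{k:np.round(v,4).tolist() for k,v in c.items()})
    p,d=vision.capture(n);np.savez(f'{n}0.npz',p=p,d=d,pose=c['pose']);cv2.imwrite(f'pics/{n}0.png',p)
E
```

```text
time 0.0
qpos [ 1.2931  0.2647  1.6053 -0.      1.2737 -0.0369]
qvel [ 0.002   0.0012 -0.0011  0.0019 -0.0014 -0.0006]
tau [ 2.30000e-03 -5.02106e+01 -3.56883e+01  7.30000e-02  2.92000e-02
 -2.00000e-04]
tool_pos [0.1608 0.6549 0.2454]
tcp_rot [ 1.201e-01  9.928e-01 -1.100e-03 -2.000e-04]
force [0.3645 0.8478 0.8292]
wrist_torque [ 0.0593 -0.0908 -0.0246]
grip_width 1.0015
0.008
scene {'fovy': 48.4358, 'cx': 262.2907, 'cy': 193.8737, 'pose': [[0.3034, -0.5454, 0.7813, 1.2103], [0.9527, 0.188, -0.2388, -0.1803], [-0.0167, 0.8168, 0.5766, 0.578], [0.0, 0.0, 0.0, 1.0]]}
top {'fovy': 43.5199, 'cx': 258.531, 'cy': 193.5845, 'pose': [[-0.0154, 0.9977, -0.0658, 0.4638], [-0.9999, -0.0159, -0.0061, 0.0202], [-0.0072, 0.0657, 0.9978, 1.2194], [0.0, 0.0, 0.0, 1.0]]}
wrist {'fovy': 69.6758, 'cx': 253.9975, 'cy': 188.8184, 'pose': [[0.2386, -0.9372, -0.2544, 0.0959], [0.9711, 0.2296, 0.0648, 0.6707], [-0.0023, -0.2625, 0.9649, 0.3827], [0.0, 0.0, 0.0, 1.0]]}
```

View pics/scene0.png

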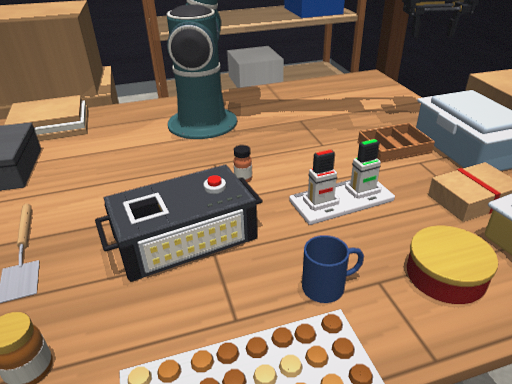

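View pics/top0.png

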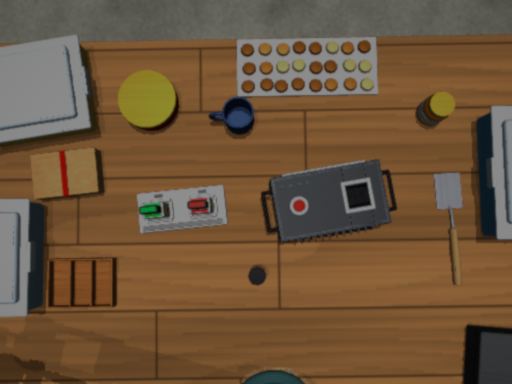

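View pics/wrist0.png

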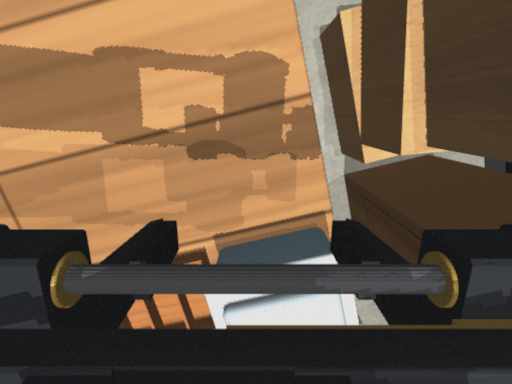

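The scene view shows the lamp at about (180,220) with the bay at (146,207) and the button at (214,184). The charger is at (342,200), with the green pack at (367,165) on its +y place and the red pack at (322,180). In the top view, green is at (150,210), red at (200,206), the button at (299,206) and the bay at (357,195).

```bash
cat > h.py <<'E'
import numpy as np,cv2
from workcell import vision
def K(n):
    c=vision.get_calibration(n); return (192/np.tan(np.radians(c['fovy'])/2),c['cx'],c['cy'])
def ray(n,pose,uv):
    f,cx,cy=K(n); uv=np.atleast_2d(uv).astype(float)
    d=np.stack([(uv[:,0]-cx)/f,-(uv[:,1]-cy)/f,-np.ones(len(uv))],1)
    return pose[:3,3],d@pose[:3,:3].T
def plane(n,pose,uv,z):
    o,d=ray(n,pose,uv); return o+d*((z-o[2])/d[:,2])[:,None]
def pts(n,pose,uv,depth):
    o,d=ray(n,pose,uv); return o+d*np.asarray(depth)[:,None]
def blobs(mask,mn=15):
    k,l,st,ce=cv2.connectedComponentsWithStats(mask.astype(np.uint8))
    return [(st[i],ce[i],l==i) for i in range(1,k) if st[i][4]>=mn]
def masks(p):
    h=cv2.cvtColor(p,cv2.COLOR_BGR2HSV).astype(int);H,S,V=h[...,0],h[...,1],h[...,2]
    return dict(green=(H>50)&(H<75)&(S>150)&(V>80),red=((H<6)|(H>174))&(S>180)&(V>90))
E
python3 - <<'E'
from h import *
for n in('top','scene'):
    z=np.load(n+'0.npz');p,d,pose=z['p'],z['d'],z['pose']
    for c,m in masks(p).items():
        for st,ce,mm in blobs(m):
            vs,us=np.nonzero(mm&(d>0)); P=pts(n,pose,np.stack([us,vs],1),d[vs,us])
            if n=='top' or st[4]<400: print(n,c,st,ce.round(1),'med',np.median(P,0).round(4),'zmax',np.percentile(P[:,2],[5,95]).round(3))
z=np.load('top0.npz');p=z['p'];
cv2.imwrite('pics/topcrop.png',cv2.resize(p[150:250,120:400],None,fx=2.8,fy=2.8,interpolation=cv2.INTER_CUBIC))
z=np.load('scene0.npz');p=z['p'];
cv2.imwrite('pics/scenecrop.png',cv2.resize(p[130:280,95:405],None,fx=2.5,fy=2.5,interpolation=cv2.INTER_CUBIC))
E
```

```text
top green [140 203  20  10 109] [148.6 207.9] med [0.5062 0.2752 0.14  ] zmax [0.096 0.144]
top green [145 214  16   4  34] [152.4 215. ] med [0.4916 0.2762 0.0969] zmax [0.094 0.1  ]
top red [ 60 151   8  45 205] [ 63.5 173. ] med [0.5992 0.5041 0.0516] zmax [0.049 0.055]
top red [294 201  10  10  77] [298.8 205.3] med [ 0.5085 -0.0648  0.1223] zmax [0.119 0.125]
top red [189 202  15   5  54] [196.1 203.9] med [0.5138 0.1675 0.1414] zmax [0.138 0.144]
top red [193 209  14   3  18] [199.4 209.9] med [0.5015 0.1652 0.0968] zmax [0.094 0.1  ]
scene green [362 139  15   6  47] [368.9 141.4] med [0.5057 0.2753 0.1404] zmax [0.139 0.141]
scene green [363 160  14   5  23] [369.2 162.1] med [0.5185 0.2762 0.0961] zmax [0.095 0.097]
scene green [363 176  13   6  36] [369.  178.8] med [0.5236 0.2784 0.0552] zmax [0.051 0.058]
scene red [317 150  15   5  40] [324.1 152.1] med [0.5168 0.1669 0.1402] zmax [0.139 0.141]
scene red [457 168  43  31 181] [479.6 182.2] med [0.6091 0.5028 0.0506] zmax [0.044 0.052]
scene red [208 176  13  10 112] [213.7 180.4] med [ 0.5161 -0.0664  0.1207] zmax [0.114 0.122]
scene red [319 188  13   6  33] [324.9 190.6] med [0.533  0.1666 0.0551] zmax [0.051 0.058]
```

View pics/topcrop.png

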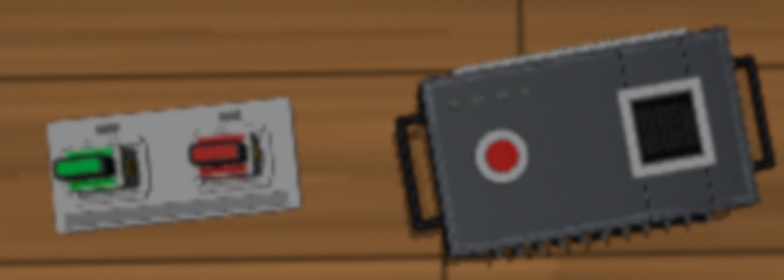

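View pics/scenecrop.png

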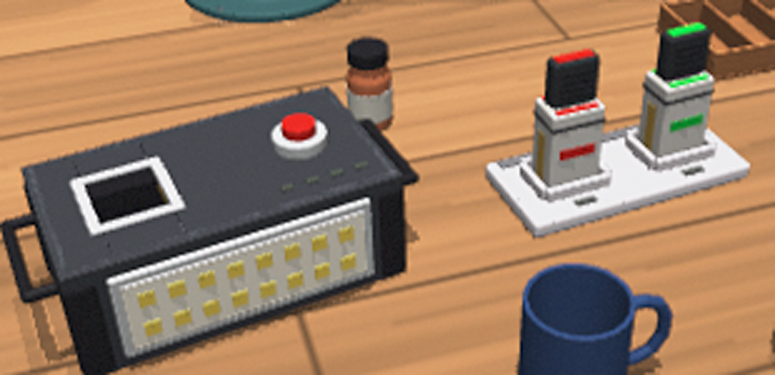

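```bash
cat >> h.py <<'E'
from scipy.spatial.transform import Rotation as R
def goal(x,y,z,yaw):
    "delta from the present pose, tool down with tool y at yaw(deg): shift in present tool axes /0.25, turn /60deg"
    from workcell import arm
    s=arm.state(); r=R.from_quat(s['tcp_rot']); a=np.radians(yaw)
    ty=np.array([np.cos(a),np.sin(a),0]); tx=np.array([-np.sin(a),np.cos(a),0]); tz=np.array([0,0,-1.])
    g=R.from_matrix(np.stack([tx,ty,tz],1)); d=np.array([x,y,z])-s['tool_pos']
    sh=r.inv().apply(d)/.25; rv=np.degrees((r.inv()*g).as_rotvec())/60
    print('t',round(s['time'],3),'pos',s['tool_pos'].round(4),'F',np.round(s['force'],2),'w',round(s['grip_width'],3))
    print('shift old axes',sh.round(3),'shift new axes',(g.inv().apply(d)/.25).round(3),'turn',rv.round(4))
    return sh,rv
E
python3 -c "
from h import *
goal(.506,.275,.25,4.8)"
```

```text
t 0.15 pos [0.1608 0.655  0.2457] F [ 0.06 -0.08 -0.27] w 1.003
shift old axes [-1.703 -1.147 -0.015] shift new axes [-1.63   1.249 -0.017] turn [-1.5000e-03  1.0000e-03  1.1901e+00]
```

```bash
python3 -m handwheel '-0.05 -0.04 0 0 0 0 1; -0.13 -0.09 0 0 0 0 1; -0.17 -0.11 -0.005 0 0 0 1; -0.17 -0.11 -0.005 0 0 0 1; -0.17 -0.115 -0.005 0 0 0 1; -0.17 -0.115 0 0 0 0 1; -0.17 -0.115 0 0 0 0 1; -0.17 -0.115 0 0 0 0 1; -0.17 -0.115 0 0 0 0 1; -0.17 -0.115 0 0 0 0 1; -0.113 -0.067 0 0 0 0 1; -0.05 -0.04 0 0 0 0 1; 0 0 0 0 0 0.13 1; 0 0 0 0 0 0.15 1; 0 0 0 0 0 0.15 1; 0 0 0 0 0 0.15 1; 0 0 0 0 0 0.15 1; 0 0 0 0 0 0.15 1; 0 0 0 0 0 0.15 1; 0 0 0 0 0 0.15 1'; python3 -c "
from h import *
goal(.506,.275,.25,4.8)"
```

```text
time: 2.65
tool_pos: [0.5052, 0.2757, 0.2504]
tcp_rot: [0.675, 0.738, -0.0, -0.0]
force: [0.5, -0.7, -0.3]
grip_width: 1.002
t 2.65 pos [0.5052 0.2757 0.2504] F [ 0.54 -0.7  -0.31] w 1.002
shift old axes [-0.003  0.003  0.001] shift new axes [-0.003  0.003  0.001] turn [-0.0006 -0.      0.0059]
```

```bash
python3 -m handwheel '0 0 0 0 0 0 1'; cat >> h.py <<'E'
def snap(n,tag):
    c=vision.get_calibration(n);p,d=vision.capture(n);np.savez(f'{tag}.npz',p=p,d=d,pose=c['pose']);cv2.imwrite(f'pics/{tag}.png',p)
    return p,d,c['pose']
def report(n,p,d,pose,mn=15):
    for c,m in masks(p).items():
        for st,ce,mm in blobs(m,mn):
            vs,us=np.nonzero(mm&(d>0))
            if len(us)==0: continue
            P=pts(n,pose,np.stack([us,vs],1),d[vs,us])
            print(n,c,st,ce.round(1),'med',np.median(P,0).round(4),'z5-95',np.percentile(P[:,2],[5,95]).round(3))
E
python3 - <<'E'
from h import *
p,d,pose=snap('wrist','w1')
report('wrist',p,d,pose)
E
```

```text
time: 2.78
tool_pos: [0.5054, 0.2757, 0.2504]
tcp_rot: [0.672, 0.74, -0.0, -0.0]
force: [-0.6, -0.3, -0.2]
grip_width: 0.996
wrist green [239 159   6  35 153] [241.3 175.1] med [0.4918 0.2792 0.0959] z5-95 [0.095 0.135]
wrist green [262 159   6  35 165] [265.1 175.9] med [0.5174 0.2785 0.0958] z5-95 [0.095 0.097]
wrist green [248 169  11  36 395] [253.  186.5] med [0.5045 0.2769 0.14  ] z5-95 [0.139 0.141]
wrist red [240 253   5  11  45] [241.6 258. ] med [0.5005 0.1779 0.0958] z5-95 [0.095 0.097]
wrist red [261 253   6  11  43] [263.7 258.4] med [0.5263 0.1796 0.0957] z5-95 [0.095 0.097]
wrist red [248 294  10  11  98] [252.3 298.6] med [0.5155 0.1569 0.1401] z5-95 [0.139 0.141]
```

View pics/w1.png

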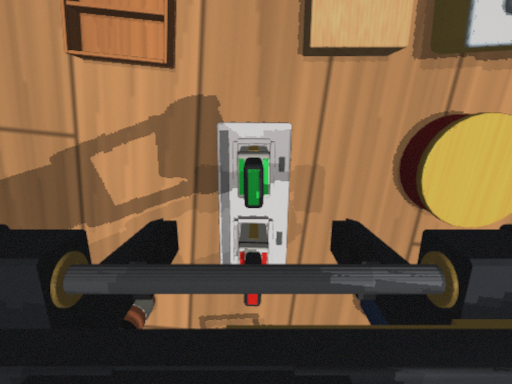

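```bash
python3 - <<'E'
from h import *
z=np.load('w1.npz');p,d,pose=z['p'],z['d'],z['pose']
for st,ce,mm in blobs(masks(p)['green']):
    vs,us=np.nonzero(mm)
    zz=.14 if st[4]>300 else .096
    P=plane('wrist',pose,np.stack([us,vs],1),zz)[:,:2]
    (c,wh,a)=cv2.minAreaRect((P*1000).astype(np.float32)); 
    C=np.cov(P.T);w,V=np.linalg.eigh(C);v=V[:,1]*np.sign(V[1,1])
    print(c,wh,a,'mean',P.mean(0).round(4),'axis yaw',np.degrees(np.arctan2(-v[0],v[1])))
# dark handle: depth 
o=pts('wrist',pose,np.stack(np.meshgrid(np.arange(512),np.arange(384)),-1).reshape(-1,2),d.ravel()).reshape(384,512,3)
m=(np.abs(o[...,2]-.14)<.004)&(np.abs(o[...,1]-.277)<.05)&(np.abs(o[...,0]-.505)<.03)
Q=o[m][:,:2];print(len(Q),cv2.minAreaRect((Q*1000).astype(np.float32)),Q.min(0),Q.max(0))
m=(np.abs(o[...,2]-.096)<.004)&(np.abs(o[...,1]-.277)<.05)&(np.abs(o[...,0]-.505)<.03)
Q=o[m][:,:2];print(len(Q),cv2.minAreaRect((Q*1000).astype(np.float32)),Q.min(0),Q.max(0))
m=(np.abs(o[...,2]-.016)<.004)&(np.abs(o[...,1]-.22)<.15)&(np.abs(o[...,0]-.505)<.08)
Q=o[m][:,:2];print(len(Q),cv2.minAreaRect((Q*1000).astype(np.float32)),Q.min(0),Q.max(0))
cv2.imwrite('pics/w1c.png',cv2.resize(p[110:270,190:320],None,fx=3.7,fy=3.7,interpolation=cv2.INTER_CUBIC))
E
```

```text
(491.974365234375, 275.7336120605469) (5.349816799163818, 37.67772674560547) 4.715125560760498 mean [0.4917 0.2769] axis yaw 5.774834180027632
(516.7991943359375, 278.1343078613281) (5.349730014801025, 37.68509292602539) 6.242291450500488 mean [0.5174 0.2785] axis yaw 6.305688625305065
(504.5468444824219, 276.8187255859375) (9.440279006958008, 33.586326599121094) 5.53757381439209 mean [0.5045 0.277 ] axis yaw 5.595055778444357
796 ((504.140869140625, 277.2580871582031), (17.675249099731445, 42.751243591308594), 5.970090389251709) [0.49397395 0.25542306] [0.51418124 0.29887571]
668 ((504.1136779785156, 277.1752624511719), (35.657470703125, 49.281463623046875), 6.13228702545166) [0.48420059 0.25149094] [0.52408308 0.30286419]
5763 ((508.3513488769531, 227.8808135986328), (99.58746337890625, 208.290771484375), 5.037212371826172) [0.45038829 0.11985527] [0.56680734 0.33462846]
```

View pics/w1c.png

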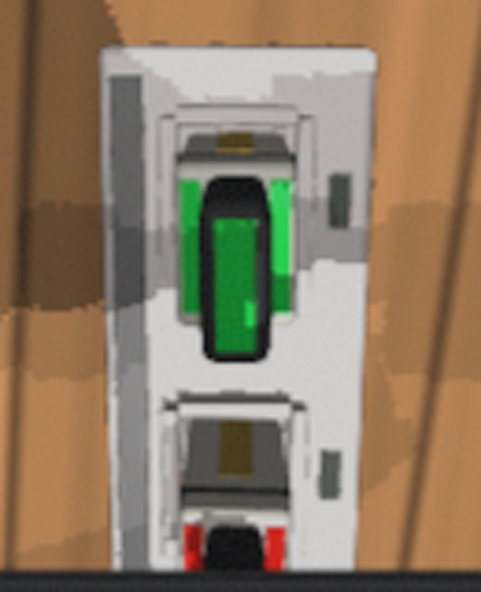

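```bash
python3 - <<'E'
from h import *
for n,roi in(('top',(165,225,335,385)),('scene',(180,235,115,175))):
    z=np.load(n+'0.npz');p,d,pose=z['p'],z['d'],z['pose']
    h=cv2.cvtColor(p,cv2.COLOR_BGR2HSV); m=np.zeros(p.shape[:2],bool); a,b,c,e=roi
    m[a:b,c:e]=((h[...,1]<60)&(h[...,2]>140))[a:b,c:e]
    for st,ce,mm in blobs(m,60):
        vs,us=np.nonzero(mm);P=pts(n,pose,np.stack([us,vs],1),d[vs,us]);P=P[np.abs(P[:,2]-.1)<.012]
        if len(P): print(n,st,np.median(P,0),cv2.minAreaRect((P[:,:2]*1000).astype(np.float32)))
goal(.53,-.20,.21,7)
E
```

```text
scene [123 192  46  32 419] [ 0.53472025 -0.20447889  0.1001271 ] ((530.5729370117188, -203.54013061523438), (80.36106872558594, 69.49161529541016), 9.266864776611328)
t 2.825 pos [0.5055 0.2756 0.2504] F [-0.14 -0.    0.21] w 1.0
shift old axes [-1.903 -0.088  0.162] shift new axes [-1.9   -0.134  0.162] turn [-0.0004  0.     -0.0232]
```

```bash
python3 -m handwheel '-0.06 -0.003 0 0 0 0 1; -0.13 -0.006 0 0 0 0 1; -0.19 -0.009 0 0 0 0 1; -0.19 -0.009 0 0 0 0 1; -0.19 -0.009 0 0 0 0 1; -0.19 -0.009 0 0 0 0 1; -0.19 -0.009 0.02 0 0 0 1; -0.19 -0.009 0.03 0 0 0 1; -0.19 -0.009 0.03 0 0 0 1; -0.19 -0.009 0.03 0 0 0 1; -0.14 -0.006 0.03 0 0 -0.03 1; -0.053 -0.002 0.02 0 0 -0.026 1; 0 0 0 0 0 0 1; 0 0 0 0 0 0 1'; python3 - <<'E'
from h import *
goal(.53,-.2,.21,9)
p,d,pose=snap('wrist','w2')
report('wrist',p,d,pose)
E
```

```text
time: 4.58
tool_pos: [0.5288, -0.2, 0.2106]
tcp_rot: [0.651, 0.759, 0.0, -0.0]
force: [0.2, -0.1, 0.2]
grip_width: 0.994
t 4.575 pos [ 0.5288 -0.2     0.2106] F [ 0.18 -0.13  0.18] w 0.994
shift old axes [-0.001  0.005  0.002] shift new axes [-0.001  0.005  0.002] turn [-0.     -0.0002 -0.004 ]
wrist red [ 238    0   36   38 1094] [255.  17.] med [ 0.5092 -0.0665  0.1209] z5-95 [0.119 0.122]
```

View pics/w2.png

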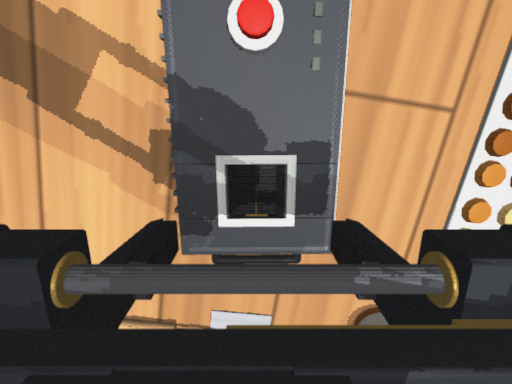

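```bash
python3 - <<'E'
from h import *
z=np.load('w2.npz');p,d,pose=z['p'],z['d'],z['pose']
h=cv2.cvtColor(p,cv2.COLOR_BGR2HSV); m=np.zeros(p.shape[:2],np.uint8)
m[145:235,205:305]=((h[...,1]<60)&(h[...,2]>130))[145:235,205:305]
cs,hi=cv2.findContours(m,cv2.RETR_CCOMP,cv2.CHAIN_APPROX_NONE)
for c,hh in zip(cs,hi[0]):
    if len(c)>80:
        uv=c[:,0,:]; 
        dd=d[uv[:,1],uv[:,0]]; Z=np.median(pts('wrist',pose,uv,dd)[:,2])
        P=plane('wrist',pose,uv,.1)[:,:2]
        print(hh[3],len(c),Z.round(4),cv2.minAreaRect((P*1000).astype(np.float32)))
st,ce,mm=max(blobs(masks(p)['red']),key=lambda b:b[0][4])
vs,us=np.nonzero(mm);P=plane('wrist',pose,np.stack([us,vs],1),.122);print('button',P.mean(0),np.ptp(P,0))
# lamp case edges by depth
o=pts('wrist',pose,np.stack(np.meshgrid(np.arange(512),np.arange(384)),-1).reshape(-1,2),d.ravel()).reshape(384,512,3)
k=(np.abs(o[...,2]-.1)<.003);k[230:]=False;Q=o[k]
print('top z',np.median(Q[:,2]));
a=np.radians(9.2);ex=np.array([np.cos(a),np.sin(a)]);ey=np.array([-np.sin(a),np.cos(a)])
L=[];Rr=[]
for r in range(60,220,4):
    c=np.nonzero(k[r])[0]
    if len(c)>20: L.append(o[r,c.min(),:2]);Rr.append(o[r,c.max(),:2])
for E in(np.array(L),np.array(Rr)):
    vx,vy,x0,y0=cv2.fitLine((E).astype(np.float32),cv2.DIST_HUBER,0,.001,.001).ravel()
    print('edge yaw',np.degrees(np.arctan2(-vx*np.sign(vy),abs(vy))),'x along',np.median(E@ex))
cv2.imwrite('pics/w2c.png',cv2.resize(p[140:240,200:310],None,fx=5.5,fy=5.5,interpolation=cv2.INTER_NEAREST))
E
```

```text
-1 296 0.0997 ((531.3173828125, -203.24302673339844), (73.67308044433594, 68.79784393310547), 8.754796028137207)
0 229 0.0998 ((531.0262451171875, -202.9420623779297), (59.09371566772461, 54.50491714477539), 9.7453031539917)
button [ 0.5092598  -0.06712108  0.122     ] [2.56801672e-02 2.51010288e-02 5.55111512e-17]
top z 0.09912650133266027
edge yaw 9.144438 x along 0.4171873414463865
edge yaw 9.079934 x along 0.5658412643391119
```

View pics/w2c.png

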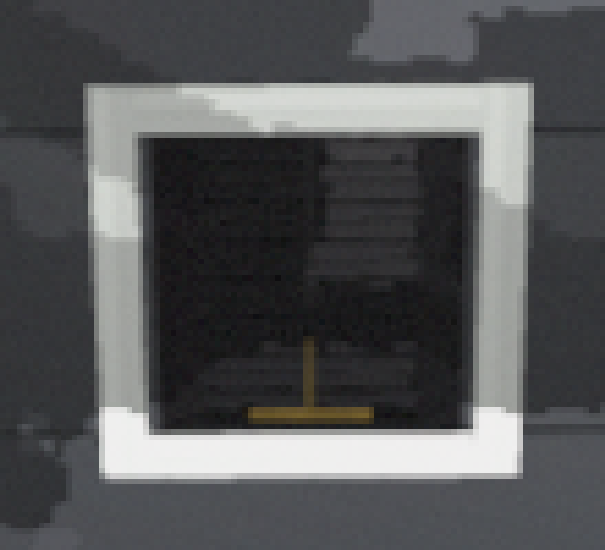

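```bash
python3 -m handwheel '0.06 0 -0.02 0 0 0 1; 0.13 0.004 -0.03 0 0 0 1; 0.19 0.007 -0.03 0 0 0 1; 0.19 0.007 -0.03 0 0 0 1; 0.19 0.007 -0.03 0 0 0 1; 0.19 0.007 -0.02 0 0 0 1; 0.19 0.007 0 0 0 0 1; 0.19 0.007 0 0 0 0 1; 0.19 0.007 0 0 0 0 1; 0.19 0.007 0 0 0 0 1; 0.19 0.007 0 0 0 0.025 1; 0.13 0.006 0 0 0 0.025 1; 0.06 0 0 0 0 0 1; 0 0 0 0 0 0 1'; python3 - <<'E'
from h import *
goal(.5043,.277,.108,5.9)
E
```

```text
time: 6.38
tool_pos: [0.4684, 0.32, 0.2507]
tcp_rot: [0.67, 0.743, -0.0, 0.0]
force: [0.1, 0.5, -0.4]
grip_width: 0.998
t 6.375 pos [0.4684 0.32   0.2507] F [ 0.06  0.49 -0.38] w 0.998
shift old axes [-0.186  0.125  0.571] shift new axes [-0.186  0.125  0.571] turn [0.0001 0.0002 0.0004]
```

```bash
python3 -m handwheel '-0.07 0.045 0 0 0 0 1; -0.08 0.05 0 0 0 0 1; -0.036 0.03 0 0 0 0 1; 0 0 0.06 0 0 0 1; 0 0 0.12 0 0 0 1; 0 0 0.12 0 0 0 1; 0 0 0.06 0 0 0 1; 0 0 0 0 0 0 1; 0 0 0 0 0 0 1'; python3 - <<'E'
from h import *
goal(.5043,.277,.108,5.9)
p,d,pose=snap('wrist','w3')
E
```

```text
time: 7.5
tool_pos: [0.5056, 0.2765, 0.1615]
tcp_rot: [0.671, 0.742, 0.001, 0.0]
force: [0.2, 0.1, -0.6]
grip_width: 0.997
t 7.5 pos [0.5056 0.2765 0.1615] F [ 0.22  0.14 -0.62] w 0.997
shift old axes [ 0.002 -0.005  0.214] shift new axes [ 0.003 -0.005  0.214] turn [ 0.0014 -0.0006 -0.0021]
```

View pics/w3.png

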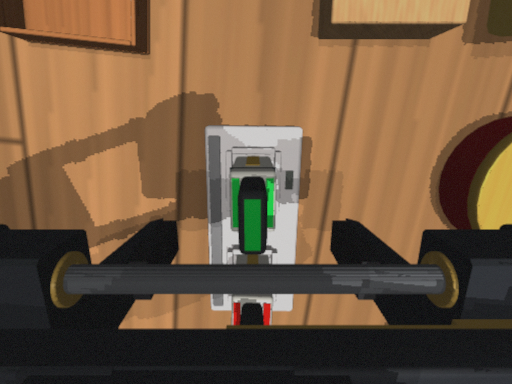

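```bash
python3 -m handwheel '0.001 -0.003 0.06 0 0 0 1; 0.001 -0.002 0.08 0 0 0 1; 0 0 0.05 0 0 0 1; 0 0 0.02 0 0 0 1; 0 0 0 0 0 0 1; 0 0 0 0 0 0 1' 50; python3 - <<'E'
from h import *
goal(.5043,.277,.108,5.9)
E
```

```text
time: 8.3
tool_pos: [0.5041, 0.2766, 0.1084]
tcp_rot: [0.671, 0.742, 0.0, 0.0]
force: [0.9, 0.6, 0.5]
grip_width: 0.998
t 8.3 pos [0.5041 0.2766 0.1084] F [0.93 0.65 0.55] w 0.998
shift old axes [0.001 0.001 0.002] shift new axes [0.001 0.001 0.002] turn [ 0.0008 -0.0003 -0.0023]
```

```bash
python3 -m handwheel '0 0 0 0 0 0 -1; 0 0 0 0 0 0 -1; 0 0 0 0 0 0 -1; 0 0 0 0 0 0 -1; 0 0 0 0 0 0 -1; 0 0 0 0 0 0 -1; 0 0 0 0 0 0 -1; 0 0 0 0 0 0 -1' 50; python3 - <<'E'
from h import *
goal(.5043,.277,.108,5.9)
E
```

```text
time: 9.3
tool_pos: [0.5037, 0.2764, 0.1079]
tcp_rot: [0.671, 0.742, 0.0, 0.0]
force: [-0.2, 0.4, 0.1]
grip_width: 0.201
t 9.3 pos [0.5037 0.2764 0.1079] F [-0.15  0.44  0.06] w 0.201
shift old axes [ 0.002  0.003 -0.   ] shift new axes [ 0.002  0.003 -0.   ] turn [ 0.0001 -0.     -0.0023]
```

```bash
python3 -m handwheel '0 0 -0.04 0 0 0 -1; 0 0 -0.08 0 0 0 -1; 0 0 -0.12 0 0 0 -1; 0 0 -0.13 0 0 0 -1; 0 0 -0.13 0 0 0 -1; 0 0 -0.08 0 0 0 -1; 0 0 -0.04 0 0 0 -1; 0 0 0 0 0 0 -1; 0 0 0 0 0 0 -1'; python3 - <<'E'
from h import *
p,d,pose=snap('wrist','w4'); goal(.5312,-.2031,.26,9.1)
o=pts('wrist',pose,np.stack(np.meshgrid(np.arange(512),np.arange(384)),-1).reshape(-1,2),d.ravel()).reshape(384,512,3)
from workcell import arm
s=arm.state();T=R.from_quat(s['tcp_rot']).inv().apply((o.reshape(-1,3)-s['tool_pos'])).reshape(o.shape)*1000
for zt in(-33,11):  # handle top, shoulders in tool z
    m=(np.abs(T[...,2]-zt)<4)&(np.abs(T[...,0])<45)&(np.abs(T[...,1])<30);Q=T[m]
    if len(Q)>20: print(zt,len(Q),np.median(Q,0).round(1),cv2.minAreaRect(Q[:,:2].astype(np.float32)))
for st,ce,mm in blobs(masks(p)['green']):
    Q=T[mm];print(st,np.median(Q,0).round(1),cv2.minAreaRect(Q[:,:2].astype(np.float32)))
E
```

```text
time: 10.42
tool_pos: [0.5029, 0.276, 0.2613]
tcp_rot: [0.671, 0.742, -0.001, -0.0]
force: [0.0, -0.8, -4.8]
grip_width: 0.197
t 10.475 pos [0.5028 0.276  0.2612] F [-0.42  0.9  -4.14] w 0.203
shift old axes [-1.918 -0.079  0.007] shift new axes [-1.91  -0.191  0.005] turn [-0.0028  0.0009 -0.0556]
-33 2916 [  8.9  -0.1 -31.8] ((2.815324068069458, -0.0039005279541015625), (41.83958053588867, 42.32648849487305), 44.123844146728516)
11 1144 [19.8  0.3 12.6] ((16.479778289794922, -0.4867839813232422), (36.49233627319336, 17.87992286682129), 89.6918716430664)
[227 200  10  21 195] [ 13.9 -12.8  12. ] ((13.925121307373047, -11.798669815063477), (12.769667625427246, 6.834972858428955), 1.0610477924346924)
[272 200  10  21 195] [13.5 13.4 11.8] ((37.503150939941406, 8.945474624633789), (6.578441619873047, 60.5643310546875), 79.60018157958984)
[242 238  24  26 624] [ 11.4   0.2 -32.3] ((35.763343811035156, 0.3303947448730469), (61.85808181762695, 9.853350639343262), 0.4603888690471649)
[242 294  24  15 348] [-13.4   0.3 -32.3] ((24.109222412109375, -0.20397233963012695), (10.272397994995117, 85.159912109375), 89.54438781738281)
```

View pics/w4.png

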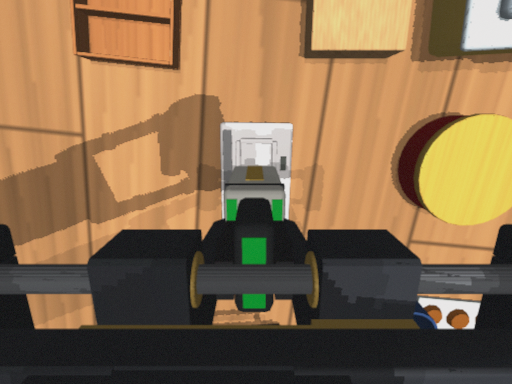

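```bash
python3 -m handwheel '-0.06 -0.003 0 0 0 0 -1; -0.13 -0.006 0 0 0 0 -1; -0.19 -0.007 0 0 0 0 -1; -0.19 -0.007 0 0 0 0 -1; -0.19 -0.007 0 0 0 0 -1; -0.19 -0.007 0 0 0 0 -1; -0.19 -0.007 0 0 0 0 -1; -0.19 -0.007 0 0 0 0 -1; -0.19 -0.007 0 0 0 0 -1; -0.19 -0.007 0 0 0 0 -1; -0.13 -0.007 0 0 0 -0.025 -1; -0.08 -0.007 0 0 0 -0.031 -1; 0 0 0 0 0 0 -1; 0 0 0 0 0 0 -1'; python3 - <<'E'
from h import *
p,d,pose=snap('wrist','w5'); goal(.5313,-.2036,.2,9.1)
E
```

```text
time: 12.22
tool_pos: [0.5321, -0.2028, 0.2625]
tcp_rot: [0.649, 0.761, 0.0, -0.001]
force: [-0.2, -0.0, -3.8]
grip_width: 0.199
t 12.275 pos [ 0.5323 -0.2025  0.2626] F [ 0.26 -0.2  -4.09] w 0.201
shift old axes [-0.004 -0.004  0.25 ] shift new axes [-0.004 -0.005  0.25 ] turn [-0.0006 -0.0007  0.0003]
```

View pics/w5.png

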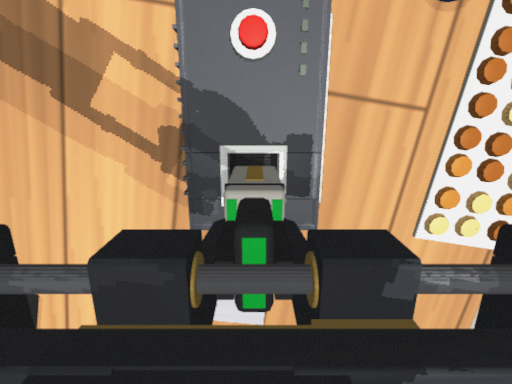

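```bash
python3 -m handwheel '-0.002 -0.002 0.04 0 0 0 -1; -0.002 -0.003 0.08 0 0 0 -1; 0 0 0.08 0 0 0 -1; 0 0 0.045 0 0 0 -1; 0 0 0.015 0 0 0 -1; 0 0 0 0 0 0 -1; 0 0 0 0 0 0 -1'; python3 - <<'E'
from h import *
z=np.load('w5.npz');p,d,pose=z['p'],z['d'],z['pose']
st,ce,mm=max(blobs(masks(p)['red']),key=lambda b:b[0][4])
vs,us=np.nonzero(mm);P=plane('wrist',pose,np.stack([us,vs],1),.122);print('button',st,P.mean(0))
p,d,pose=snap('wrist','w6'); goal(.5313,-.2036,.192,9.1)
snap('scene','s6')
cv2.imwrite('pics/w6c.png',cv2.resize(p[110:260,180:330],None,fx=4,fy=4,interpolation=cv2.INTER_NEAREST))
q=cv2.imread('pics/s6.png');cv2.imwrite('pics/s6c.png',cv2.resize(q[90:270,70:270],None,fx=3.2,fy=3.2,interpolation=cv2.INTER_CUBIC))
E
```

```text
time: 13.15
tool_pos: [0.5323, -0.2046, 0.1988]
tcp_rot: [0.649, 0.761, 0.0, 0.001]
force: [-0.2, -0.2, -3.8]
grip_width: 0.199
button [239  16  29  33 641] [ 0.50878177 -0.06578589  0.122     ]
t 13.2 pos [ 0.5323 -0.2046  0.1989] F [ 0.26 -0.18 -3.51] w 0.195
shift old axes [ 0.005 -0.003  0.028] shift new axes [ 0.005 -0.003  0.028] turn [0.0014 0.0009 0.0003]
```

View pics/w6c.png

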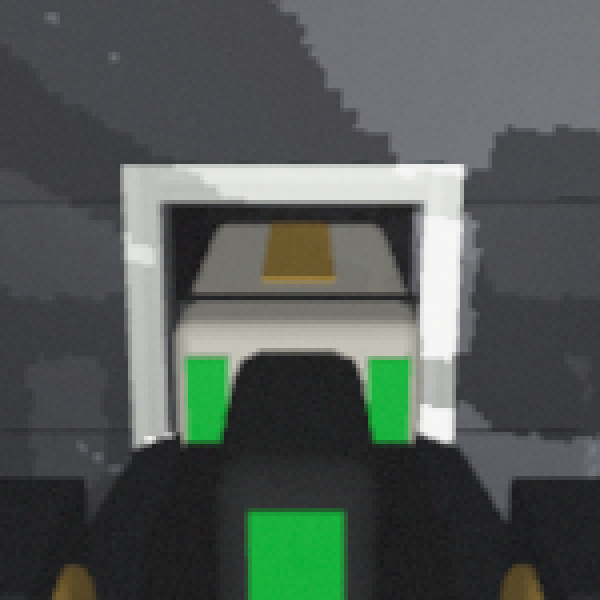

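View pics/s6c.png

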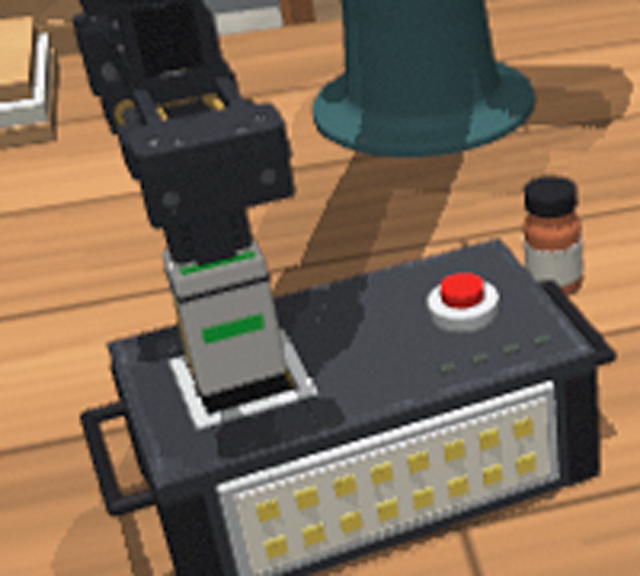

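```bash
python3 - <<'E'
from h import *
z=np.load('w6.npz');p,d,pose=z['p'],z['d'],z['pose']
g=cv2.cvtColor(p,cv2.COLOR_BGR2GRAY)
for c in (230,238,243,265,272): print(c,g[150:175,c].tolist())
tz=.1988; pos=np.array([.5323,-.2046,tz]); a=np.radians(9.1)
tx=np.array([-np.sin(a),np.cos(a)]);ty=np.array([np.cos(a),np.sin(a)])
f=lambda u,v,zz:(plane('wrist',pose,[[u,v]],zz)[0][:2]-pos[:2])
for v in(164.5,165,165.5,166): q=f(255,v,tz-.0919);print('foot',v,(q@tx*1000).round(2))
for v in(160,160.5,161,161.5): q=f(255,v,.1);print('hole',v,(q@tx*1000).round(2))
for r in(200,): print(g[r,205:305].tolist())
E
```

```text
230 [73, 201, 228, 223, 219, 202, 188, 187, 189, 190, 127, 49, 23, 30, 29, 31, 27, 30, 31, 32, 29, 27, 28, 23, 39]
238 [72, 202, 229, 232, 232, 229, 225, 226, 227, 206, 129, 53, 36, 34, 36, 49, 99, 114, 115, 115, 113, 114, 115, 115, 115]
243 [69, 203, 229, 232, 231, 229, 225, 225, 227, 226, 156, 61, 30, 33, 35, 48, 99, 114, 115, 115, 113, 113, 114, 115, 114]
265 [74, 202, 229, 232, 231, 229, 226, 226, 225, 225, 158, 66, 38, 39, 41, 51, 105, 120, 118, 118, 117, 120, 120, 120, 119]
272 [70, 203, 230, 231, 232, 229, 225, 225, 225, 225, 155, 64, 36, 41, 38, 50, 104, 118, 119, 118, 120, 120, 119, 120, 120]
foot 164.5 25.41
foot 165 24.99
foot 165.5 24.56
foot 166 24.14
hole 160 28.09
hole 160.5 27.66
hole 161 27.22
hole 161.5 26.79
[60, 61, 61, 59, 62, 62, 61, 139, 185, 188, 189, 186, 181, 182, 183, 173, 124, 63, 99, 143, 159, 146, 119, 120, 120, 117, 120, 118, 121, 120, 119, 142, 178, 196, 172, 118, 54, 26, 35, 31, 31, 32, 35, 33, 33, 33, 33, 33, 32, 35, 35, 33, 29, 34, 33, 30, 34, 31, 31, 37, 34, 33, 40, 112, 173, 192, 174, 136, 118, 118, 117, 117, 116, 118, 119, 120, 119, 148, 162, 147, 159, 185, 189, 187, 183, 179, 205, 205, 147, 77, 61, 61, 61, 61, 62, 61, 62, 62, 61, 60]
```

```bash
python3 -m handwheel '0.006 -0.003 0 0 0 0 -1; 0 0 0.012 0 0 0 -1; 0 0 0.01 0 0 0 -1; 0 0 0 0 0 0 -1; 0 0 0 0 0 0 -1'; python3 - <<'E'
from h import *
goal(.5313,-.2036,.192,9.1)
p,d,pose=snap('wrist','w7'); 
g=cv2.cvtColor(p,cv2.COLOR_BGR2GRAY)
for c in (243,265): print(c,g[145:180,c].tolist())
E
```

```text
time: 13.88
tool_pos: [0.5307, -0.203, 0.1924]
tcp_rot: [0.649, 0.761, -0.0, -0.0]
force: [0.2, -0.1, -3.3]
grip_width: 0.199
t 13.875 pos [ 0.5307 -0.203   0.1924] F [ 0.18 -0.05 -3.26] w 0.199
shift old axes [-0.003  0.002  0.001] shift new axes [-0.003  0.002  0.001] turn [-0.0001 -0.0001  0.0003]
243 [74, 73, 75, 75, 73, 75, 74, 75, 69, 141, 218, 231, 233, 232, 228, 225, 226, 228, 208, 119, 49, 99, 114, 112, 116, 114, 113, 115, 117, 114, 116, 116, 116, 115, 115]
265 [73, 75, 74, 74, 74, 75, 75, 74, 73, 144, 218, 232, 232, 231, 228, 226, 225, 227, 225, 146, 52, 105, 120, 121, 121, 119, 120, 121, 122, 122, 119, 119, 116, 116, 115]
```

```bash
python3 -m handwheel '0 0 0.01 0 0 0 -1; 0 0 0.01 0 0 0 -1; 0 0 0 0 0 0 -1'; python3 -m handwheel '0 0 0.016 0 0 0 -1; 0 0 0.016 0 0 0 -1; 0 0 0 0 0 0 -1'
```

```text
time: 14.3
tool_pos: [0.5304, -0.2029, 0.187]
tcp_rot: [0.649, 0.761, -0.0, -0.0]
force: [0.3, -0.1, -4.1]
grip_width: 0.201
time: 14.68
tool_pos: [0.5303, -0.203, 0.1789]
tcp_rot: [0.649, 0.761, -0.0, -0.0]
force: [-0.1, 0.1, -4.5]
grip_width: 0.197
```

```bash
for i in 1; do python3 -m handwheel '0 0 0.012 0 0 0 -1; 0 0 0.012 0 0 0 -1; 0 0 0 0 0 0 -1'; done; python3 -m handwheel '0 0 0.012 0 0 0 -1; 0 0 0.012 0 0 0 -1; 0 0 0 0 0 0 -1'; python3 -m handwheel '0 0 0.012 0 0 0 -1; 0 0 0.012 0 0 0 -1; 0 0 0 0 0 0 -1'
```

```text
time: 15.05
tool_pos: [0.5311, -0.2032, 0.1741]
tcp_rot: [0.649, 0.761, 0.0, 0.001]
force: [-1.3, -0.9, 0.2]
grip_width: 0.198
time: 15.42
tool_pos: [0.532, -0.2036, 0.1698]
tcp_rot: [0.649, 0.761, 0.0, 0.002]
force: [-2.2, 0.4, 7.5]
grip_width: 0.201
time: 15.8
tool_pos: [0.5319, -0.2035, 0.1637]
tcp_rot: [0.649, 0.761, 0.001, 0.002]
force: [-1.3, -0.2, 6.2]
grip_width: 0.199
```

```bash
python3 -m handwheel '0 0 0.015 0 0 0 -1; 0 0 0.015 0 0 0 -1; 0 0 0 0 0 0 -1'; python3 -m handwheel '0 0 0.015 0 0 0 -1; 0 0 0.015 0 0 0 -1; 0 0 0 0 0 0 -1'; python3 -m handwheel '0 0 0.006 0 0 0 -1; 0 0 0 0 0 0 -1'
```

```text
time: 16.18
tool_pos: [0.5319, -0.2034, 0.1558]
tcp_rot: [0.649, 0.761, 0.001, 0.002]
force: [-0.9, -0.5, 4.6]
grip_width: 0.198
time: 16.55
tool_pos: [0.5319, -0.2034, 0.1481]
tcp_rot: [0.649, 0.761, 0.001, 0.001]
force: [-0.5, 1.0, 5.0]
grip_width: 0.199
time: 16.8
tool_pos: [0.532, -0.2034, 0.1468]
tcp_rot: [0.649, 0.761, 0.001, 0.002]
force: [-0.6, -0.6, 5.5]
grip_width: 0.196
```

```bash
python3 -m handwheel '0 0 0.008 0 0 0 -1; 0 0 0 0 0 0 -1' | grep -E 'tool|force'; python3 -m handwheel '0 0 0.004 0 0 0 -1; 0 0 0 0 0 0 -1'| grep -E 'tool|force'; python3 -m handwheel '0 0 0.004 0 0 0 -1; 0 0 0 0 0 0 -1'| grep -E 'tool|force'; python3 -m handwheel '0 0 0.004 0 0 0 -1; 0 0 0 0 0 0 -1'| grep -E 'tool|force'
```

```text
tool_pos: [0.532, -0.2035, 0.1448]
force: [-0.2, 0.2, 5.6]
tool_pos: [0.532, -0.2035, 0.1439]
force: [0.2, -0.2, 6.1]
tool_pos: [0.532, -0.2034, 0.1429]
force: [-0.7, 0.4, 6.7]
tool_pos: [0.532, -0.2035, 0.1419]
force: [-0.4, 0.8, 7.0]
```

```bash
python3 -m handwheel '0 0 0.004 0 0 0 -1; 0 0 0 0 0 0 -1' | grep -E 'tool|force'; python3 -m handwheel '0 0 0.004 0 0 0 -1; 0 0 0 0 0 0 -1'| grep -E 'tool|force'
```

```text
tool_pos: [0.532, -0.2035, 0.1409]
force: [-0.1, -0.0, 6.3]
tool_pos: [0.532, -0.2035, 0.1399]
force: [-1.7, 0.9, 6.6]
```

```bash
python3 -m handwheel '0 0 0.004 0 0 0 -1; 0 0 0 0 0 0 -1' | grep -E 'tool|force'; python3 -m handwheel '0 0 0.004 0 0 0 -1; 0 0 0 0 0 0 -1'| grep -E 'tool|force'
```

```text
tool_pos: [0.532, -0.2035, 0.1389]
force: [0.2, -0.1, 6.4]
tool_pos: [0.532, -0.2035, 0.1379]
force: [-1.3, 0.7, 6.1]
```

```bash
python3 -m handwheel '0 0 0.004 0 0 0 -1; 0 0 0 0 0 0 -1' | grep -E 'tool|force'; python3 -m handwheel '0 0 0.004 0 0 0 -1; 0 0 0 0 0 0 -1'| grep -E 'tool|force'
```

```text
tool_pos: [0.532, -0.2035, 0.1369]
force: [-1.2, 0.1, 5.8]
tool_pos: [0.532, -0.2035, 0.1359]
force: [-1.4, 0.5, 6.6]
```

```bash
python3 -m handwheel '0 0 0.004 0 0 0 -1; 0 0 0 0 0 0 -1' | grep -E 'tool|force'; python3 -m handwheel '0 0 0.004 0 0 0 -1; 0 0 0 0 0 0 -1'| grep -E 'tool|force'
```

```text
tool_pos: [0.532, -0.2035, 0.1349]
force: [-2.1, -0.1, 6.6]
tool_pos: [0.532, -0.2035, 0.1339]
force: [-0.5, 0.1, 6.6]
```

```bash
python3 -m handwheel '0 0 0.004 0 0 0 -1; 0 0 0 0 0 0 -1' | grep -E 'tool|force'; python3 -m handwheel '0 0 0.004 0 0 0 -1; 0 0 0 0 0 0 -1'| grep -E 'tool|force'
```

```text
tool_pos: [0.532, -0.2035, 0.1329]
force: [-0.3, -0.5, 6.4]
tool_pos: [0.532, -0.2035, 0.1319]
force: [-1.2, -0.0, 7.3]
```

```bash
python3 -m handwheel '0 0 0.004 0 0 0 -1; 0 0 0 0 0 0 -1' | grep -E 'tool|force'
```

```text
tool_pos: [0.532, -0.2035, 0.1309]
force: [-0.5, -0.3, 6.3]
```

```bash
python3 -m handwheel '0 0 0.004 0 0 0 -1; 0 0 0 0 0 0 -1' | grep -E 'tool|force|time'
```

```text
time: 20.8
tool_pos: [0.532, -0.2035, 0.1299]
force: [-1.1, 0.5, 6.4]
```

```bash
python3 -m handwheel '0 0 0.004 0 0 0 -1; 0 0 0 0 0 0 -1' | grep -E 'tool|force'
```

```text
tool_pos: [0.532, -0.2035, 0.1289]
force: [-0.5, -0.6, 5.8]
```

```bash
python3 -m handwheel '0 0 0.004 0 0 0 -1; 0 0 0 0 0 0 -1' | grep -E 'tool|force|time'
```

```text
time: 21.3
tool_pos: [0.532, -0.2035, 0.1279]
force: [-1.0, 0.3, 7.0]
```

```bash
python3 -m handwheel '0 0 0.004 0 0 0 -1; 0 0 0 0 0 0 -1' | grep -E 'tool|force|time'
```

```text
time: 21.55
tool_pos: [0.5321, -0.2035, 0.1269]
force: [-1.2, 0.3, 6.6]
```

```bash
python3 -m handwheel '0 0 0.004 0 0 0 -1; 0 0 0 0 0 0 -1' | grep -E 'tool|force'
```

```text
tool_pos: [0.532, -0.2035, 0.1259]
force: [0.0, -0.3, 6.6]
```

```bash
python3 -m handwheel '0 0 0.004 0 0 0 -1; 0 0 0 0 0 0 -1' | grep -E 'tool|force|time'
```

```text
time: 22.05
tool_pos: [0.532, -0.2035, 0.1249]
force: [-0.8, -0.4, 5.7]
```

Depth is about 67 mm and there is still no rise. I'll check with a picture that the pack hasn't slipped in the grip.

```bash
python3 - <<'E'
from h import *
for n,t in(('wrist','w8'),('scene','s8')):
    p,d,pose=snap(n,t); report(n,p,d,pose)
    if n=='scene': cv2.imwrite('pics/s8c.png',cv2.resize(p[90:270,70:270],None,fx=3.2,fy=3.2,interpolation=cv2.INTER_CUBIC))
E
```

```text
wrist green [227 200  10  21 197] [231.2 210.1] med [ 0.5173 -0.1918  0.1128] z5-95 [0.112 0.119]
wrist green [271 200  11  21 199] [276.7 210.2] med [ 0.543  -0.1883  0.1128] z5-95 [0.112 0.115]
wrist green [242 237  25  27 635] [253.7 250.4] med [ 0.5302 -0.1921  0.157 ] z5-95 [0.156 0.158]
wrist green [242 294  24  15 345] [253.9 300.9] med [ 0.5342 -0.2166  0.157 ] z5-95 [0.156 0.158]
scene red [317 150  16   5  41] [324.3 152. ] med [0.5167 0.1669 0.1403] z5-95 [0.139 0.142]
scene red [458 168  42  31 182] [479.8 182.3] med [0.6099 0.5032 0.0508] z5-95 [0.045 0.052]
scene red [208 176  13  10 114] [213.8 180.3] med [ 0.5158 -0.0664  0.1208] z5-95 [0.113 0.123]
scene red [319 188  13   6  33] [324.9 190.6] med [0.5331 0.1668 0.0545] z5-95 [0.051 0.057]
scene red [439 286  44  17 453] [460.8 294.5] med [0.8454 0.2751 0.0209] z5-95 [0.006 0.038]
```

View pics/s8c.png

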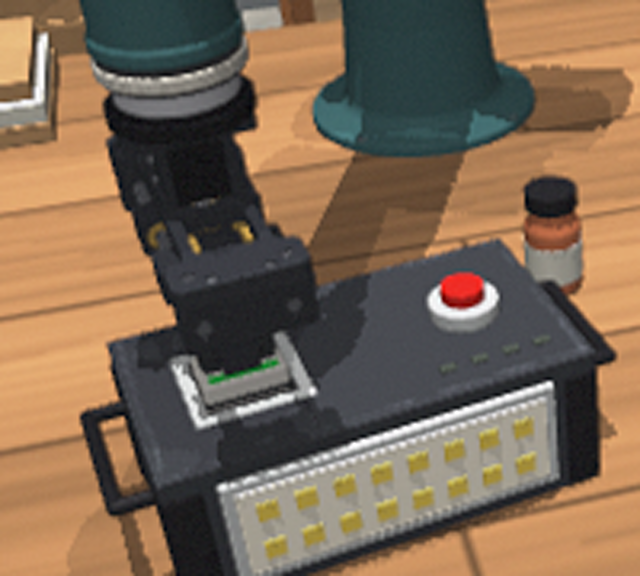

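View pics/w8.png

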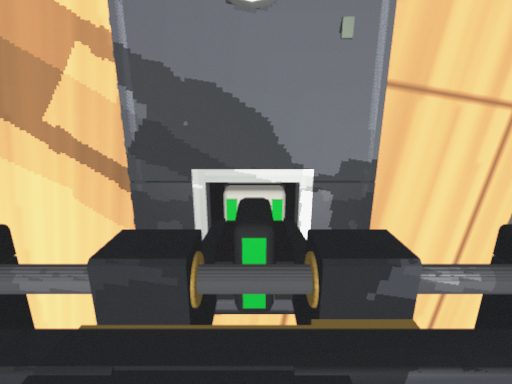

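```bash
python3 -m handwheel '0 0 0.004 0 0 0 -1; 0 0 0 0 0 0 -1' | grep -E 'tool|force|time'
```

```text
time: 22.4
tool_pos: [0.5322, -0.2036, 0.1244]
force: [-1.9, 0.8, 9.6]
```

```bash
python3 -m handwheel '0 0 0.004 0 0 0 -1; 0 0 0 0 0 0 -1' | grep -E 'tool|force|time'
```

```text
time: 22.65
tool_pos: [0.5323, -0.2036, 0.1244]
force: [-3.3, 2.0, 14.2]
```

```bash
python3 -m handwheel '0 0 0.002 0 0 0 -1; 0 0 0 0 0 0 -1' | grep -E 'tool|force|time'; python3 -m handwheel '0 0 -0.004 0 0 0 -1; 0 0 0 0 0 0 -1' | grep -E 'tool|force|time'
```

```text
time: 22.9
tool_pos: [0.5323, -0.2036, 0.1243]
force: [-5.0, 0.5, 16.9]
time: 23.15
tool_pos: [0.5323, -0.2035, 0.1244]
force: [-2.1, 0.4, 11.7]
```

```bash
python3 -m handwheel '0 0 0 0 0 0 0; 0 0 0 0 0 0 0; 0 0 0 0 0 0 0; 0 0 0 0 0 0 0; 0 0 -0.03 0 0 0 0; 0 0 -0.08 0 0 0 0; 0 0 -0.13 0 0 0 0; 0 0 -0.13 0 0 0 0; 0 0 -0.05 0 0 0 0; 0 0 0 0 0 0 0; 0 0 0 0 0 0 0'; python3 - <<'E'
from h import *
p,d,pose=snap('wrist','w9'); report('wrist',p,d,pose); goal(.5088,-.0657,.15,9.1)
E
```

```text
time: 24.52
tool_pos: [0.5298, -0.2026, 0.2249]
tcp_rot: [0.649, 0.761, -0.0, -0.001]
force: [0.0, -0.2, -0.6]
grip_width: 0.501
wrist green [240 169   7  40 208] [242.9 187.9] med [ 0.5197 -0.2025  0.1123] z5-95 [0.111 0.152]
wrist green [268 169   6  40 195] [270.7 187.4] med [ 0.5454 -0.1992  0.1124] z5-95 [0.111 0.114]
wrist green [250 183  14  42 546] [257.  203.4] med [ 0.5324 -0.2032  0.1566] z5-95 [0.155 0.158]
wrist red [239   0  34  40 927] [255.3  17.9] med [ 0.5084 -0.0651  0.1208] z5-95 [0.118 0.122]
t 24.575 pos [ 0.5297 -0.2026  0.2247] F [ 0.98 -0.68  0.4 ] w 0.5
shift old axes [0.553 0.005 0.299] shift new axes [0.554 0.004 0.299] turn [-0.0024 -0.0015  0.0004]
```

View pics/w9.png

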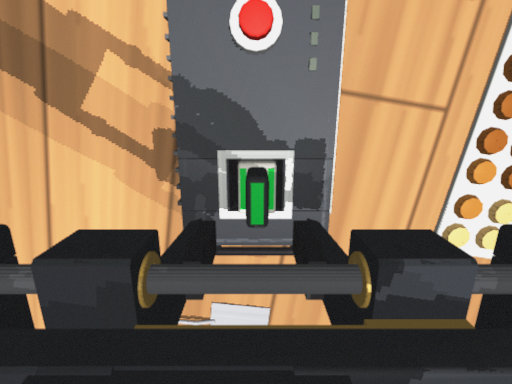

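```bash
python3 -m handwheel '0.05 0 0 0 0 0 -1; 0.11 0.002 0 0 0 0 -1; 0.13 0.002 0 0 0 0 -1; 0.13 0 0 0 0 0 -1; 0.09 0 0 0 0 0 -1; 0.044 0 0.03 0 0 0 -1; 0 0 0.08 0 0 0 -1; 0 0 0.1 0 0 0 -1; 0 0 0.08 0 0 0 -1; 0 0 0.04 0 0 0 -1; 0 0 0 0 0 0 -1; 0 0 0 0 0 0 -1' 20; python3 - <<'E'
from h import *
p,d,pose=snap('wrist','w10'); goal(.509,-.0655,.13,9.1);snap('scene','s10')
q=cv2.imread('pics/s10.png');cv2.imwrite('pics/s10c.png',cv2.resize(q[90:270,110:310],None,fx=3.2,fy=3.2,interpolation=cv2.INTER_CUBIC))
E
```

```text
time: 26.08
tool_pos: [0.5103, -0.0662, 0.1446]
tcp_rot: [0.649, 0.761, 0.0, 0.001]
force: [0.6, 0.8, 0.2]
grip_width: 0.002
t 26.125 pos [ 0.5104 -0.0662  0.1449] F [-1.   -0.37  0.38] w 0.006
shift old axes [ 0.004 -0.005  0.06 ] shift new axes [ 0.004 -0.005  0.06 ] turn [0.0015 0.0006 0.0003]
```

View pics/s10c.png

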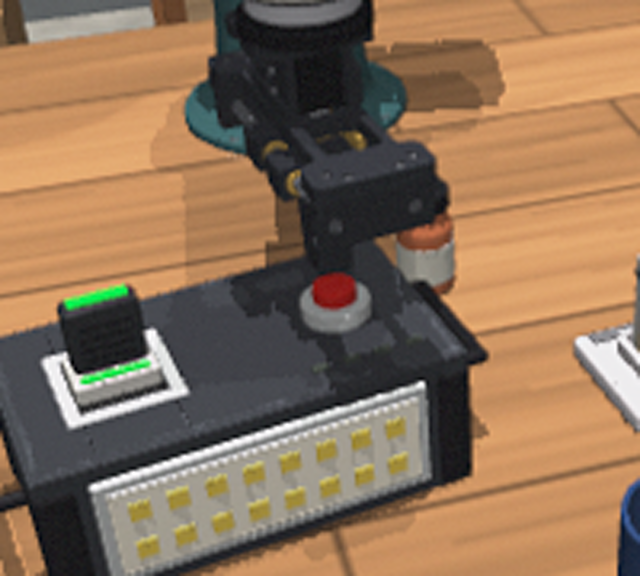

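```bash
python3 -m handwheel '0.004 -0.004 0.03 0 0 0 -1; 0 0 0.025 0 0 0 -1; 0 0 0 0 0 0 -1'; python3 -m handwheel '0 0 0.012 0 0 0 -1; 0 0 0 0 0 0 -1'|grep -E 'tool|force';  python3 -m handwheel '0 0 0.008 0 0 0 -1; 0 0 0 0 0 0 -1'|grep -E 'tool|force'
```

```text
time: 26.55
tool_pos: [0.5082, -0.0651, 0.1297]
tcp_rot: [0.649, 0.761, -0.0, -0.0]
force: [-0.1, -0.0, 1.1]
grip_width: 0.003
tool_pos: [0.5084, -0.0652, 0.1272]
force: [-2.2, -0.2, 3.0]
tool_pos: [0.5085, -0.0652, 0.1253]
force: [-2.1, 0.8, 4.3]
```

```bash
python3 -m handwheel '0 0 0.006 0 0 0 -1; 0 0 0 0 0 0 -1'|grep -E 'tool|force';  python3 -m handwheel '0 0 0.004 0 0 0 -1; 0 0 0 0 0 0 -1'|grep -E 'tool|force'; python3 -m handwheel '0 0 0.004 0 0 0 -1; 0 0 0 0 0 0 -1'|grep -E 'tool|force'
```

```text
tool_pos: [0.5085, -0.0652, 0.1244]
force: [-4.0, 1.1, 8.0]
tool_pos: [0.5086, -0.0652, 0.1243]
force: [-7.5, 2.1, 13.6]
tool_pos: [0.5086, -0.0652, 0.1242]
force: [-8.9, 1.6, 19.5]
```

```bash
python3 -m handwheel '0 0 -0.02 0 0 0 -1; 0 0 -0.06 0 0 0 -1; 0 0 -0.12 0 0 0 -1; 0 0 -0.14 0 0 0 -1; 0 0 -0.1 0 0 0 -1; 0 0 -0.04 0 0 0 -1; 0.1 0 0 0 0 0 -1; 0.15 0 0 0 0 0 -1; 0.1 0 0 0 0 0 -1; 0 0 0 0 0 0 -1; 0 0 0 0 0 0 -1'; python3 - <<'E'
from h import *
for n,t in(('scene','s11'),('top','t11')):
    p,d,pose=snap(n,t); report(n,p,d,pose)
E
```

```text
time: 29.18
tool_pos: [0.4945, 0.0208, 0.2412]
tcp_rot: [0.649, 0.761, -0.0, -0.0]
force: [-0.4, 0.2, -0.6]
grip_width: 0.004
scene green [130 179  20   8  61] [139.3 182.6] med [ 0.5339 -0.2042  0.1568] z5-95 [0.156 0.158]
scene green [135 203  22   7  36] [145.5 205.9] med [ 0.5464 -0.2016  0.1126] z5-95 [0.111 0.114]
scene red [317 150  15   5  40] [324.1 152.1] med [0.5169 0.1672 0.1402] z5-95 [0.139 0.141]
scene red [458 168  42  31 180] [479.7 182.3] med [0.6102 0.5033 0.0505] z5-95 [0.045 0.052]
scene red [208 176  13  10 112] [213.7 180.4] med [ 0.5155 -0.0665  0.1205] z5-95 [0.114 0.123]
scene red [319 188  13   6  33] [324.9 190.6] med [0.533  0.1673 0.0544] z5-95 [0.051 0.057]
scene red [443 285  40  18 371] [461.7 294.4] med [0.8455 0.2761 0.0221] z5-95 [0.007 0.038]
top green [350 187  21  10 129] [361.  191.7] med [ 0.5338 -0.202   0.157 ] z5-95 [0.113 0.161]
top green [353 198  15   4  36] [360.  199.5] med [ 0.5194 -0.206   0.1136] z5-95 [0.111 0.117]
top red [ 60 151   8  45 205] [ 63.5 173.1] med [0.5987 0.5043 0.0517] z5-95 [0.048 0.055]
top red [189 202  15   5  54] [196.1 203.9] med [0.5138 0.1673 0.1414] z5-95 [0.137 0.144]
top red [193 209  14   3  18] [199.4 209.9] med [0.5016 0.1655 0.0975] z5-95 [0.094 0.1  ]
```

View pics/s11.png

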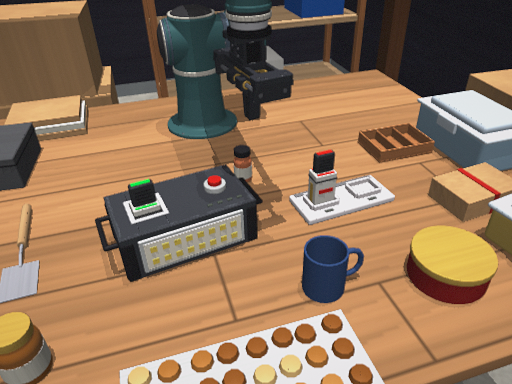

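```bash
python3 - <<'E'
import numpy as np
a=np.load('scene0.npz')['p'][225:262,150:240].reshape(-1,3).mean(0);b=np.load('s11.npz')['p'][225:262,150:240].reshape(-1,3).mean(0);print(a,b)
from workcell import order
order.sign_off()
E
```

```text
[114.23903904 137.25285285 148.69489489] [113.37537538 136.22792793 147.603003  ]
the job is handed in; nothing more can be done
```

The charged pack is in the lamp's bay on the stop, and the red button has been pressed fully down. The job was handed in at about 29 s, and no verdict has been reported.

- **Pack:** I gripped it by the handle, lifted it out of the charger and lowered it straight into the bay. The force held at about 6–7 N of drag until 67.5 mm below the mouth. There it rose to 16.9 N with no further travel, about 10 N of it on the stop, against the 25 N limit. I eased off and let go. The shoulders were at z ≈ 0.1125 m before and after, so the pack did not spring back up.
- **Button:** I pressed it with the closed fingertips. It stopped after about 6 mm, and the force then climbed to 19.5 N with no further movement, so it was fully down. I then moved the arm clear.
- **Last checks:** The scene view shows the pack seated in the bay. The spent pack is within 1 mm of where it was, and the goods in view look undisturbed. The gripper was touching nothing.
- **Not confirmed:** The LED panel looked no brighter after the press than at the start, so the pictures neither show nor rule out that the lamp lit.

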